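# Pack a mounting plate in the kit tray and secure it

### The arm

A 7-joint arm with a two-finger parallel gripper is mounted at the origin on the work surface. World frame = base frame: x ahead of the robot, y to its left, z up, the work surface at z = 0. Lengths are in mm, angles in rad, forces in N, time in s.
With the tool pointing down it reaches from about 425 to 875 mm from the base axis. Payload 8.4 kg.
Tool frame: the origin (TCP) lies at the very end of the fingers, on their centre line; the grasp point (between the pads) lies 19 mm behind it; x points along the fingers, z is the direction in which the jaws open and shut, and the axes are right-handed (so a half turn about x gives the same grasp; the last joint's range is limited). The gripper opens to 85 mm and grips with 20 to 120 N. Pads are 22 mm wide; open, the fingers measure 114 mm over their backs; the gripper's body (76 mm by 85 mm) begins 54 mm behind the grasp point. The pads swing forward as they close: fully open they stand 13 mm farther back than shut.
Start: joints at [-1.372, 0.333, 0.04, 1.465, -0.013, 1.343, -0.059], TCP at [190.723, 621.36, 231.308] pointing down, gripper open.
Joint ranges: [-2.58, 2.58], [-0.38, 2.09], [-1.3, 1.39], [0.25, 2.4], [-1.5, 4.64], [0.08, 2.09], [-2.65, 2.65]. Speed limits (rad/s): [2.22, 2.22, 2.79, 2.79, 3.14, 3.14, 3.14].

### API

Orientations are given as a rotation vector (axis times angle).
In Python, from workcell import bot, vision, job gives the robot as it stands. Calls block until the motion is done:
- bot.goto(position, orientation): joint-space move of the TCP to a pose.
- bot.servo_line(position, orientation=None, speed=150): straight line of the TCP; orientation=None keeps the orientation; speed is the mean speed in mm/s.
- bot.set_joints(angles): joint-space move.
- bot.command_gripper(opening, grip_force=None): opening from 0.0 (shut) to 1.0 (fully open); grip_force is the grip in N (None keeps the last); returns when the fingers have stopped.
- bot.pause(seconds).
- bot.ik(position, orientation): joint angles nearest the present ones, or None.
- vision.grab_frame(name): name is "side" or "top"; returns a dict with "img" (480x640x3 uint8, red, green, blue), "mtx" (3x3 intrinsics, pixels), "rvec" (rotation vector, rad) and "tvec" (3), from world to camera coordinates, as OpenCV has them. Camera axes: x right, y down, z forward; pixel columns grow to the right and rows downward; lengths in mm; the calibration is good to about 2 mm. A picture is of the moment at which its call begins. There is no depth.
A pose or a line that the arm cannot do raises bot.MotionError and nothing moves.
- job.sign_off(): hands the job in, once; it reports no verdict.
Readings, each from a call of its own:
- bot.get_clock(): time.
- bot.get_q(): joint angles.
- bot.get_joint_vel(): joint speeds.
- bot.get_joint_efforts(): joint torques, N m.
- bot.get_tool_pos(): TCP position.
- bot.get_eef_rot(): TCP orientation.
- bot.get_force(): force on the tool from outside, world axes, zero at the start.
- bot.get_moment(): the same for the moment, N m.
- bot.get_grip_width(): opening from 0.0 (shut) to 1.0 (fully open).
Only numpy, scipy, OpenCV 4.12 (cv2) and the standard library are available. Lean on these libraries where they do the work, as an engineer would, in place of code of your own. Each camera call takes 0.05 s, during which the arm holds its last target. There are 200 camera calls.

### The job

Lay the loose aluminium plate flat in the empty long compartment of the black kit tray; slide or set it in, do not drop it. Then swing the steel hold-down bar over it until the bar's tip is fully home in its catch, and let go. Leave the strip in the other compartment and everything else on the bench where it is.

Things in the scene. Friction and masses are not known exactly. Their poses are not given: they have to be found in the camera images.
- tray: Black kit tray, grey floors, fixed, 20 high, x -98..98, y -92..160 mm. Origin on its underside below the empty compartment's centre. From y 30 to 160 a flat solid land, top z 20, no rim, ends at the empty compartment's edge. Empty compartment x -79..79, y -30..30, floor z 10. Past a rib, a second one, y -84..-38, floor z 10, holds the strip. Bar hinge at x 89, y 0, its catch at the other end.
- pocket (a point): Centre of the floor of the empty compartment (tray axes): 158 long in x, 60 wide in y, 10 deep.
- plate: Loose flat aluminium plate, 140 (x) x 50 (y) x 8 thick (z), about 150 g, dark round marks for its holes; starts lying on the tray's land, turned somewhat. Origin at the centre of its underside. Either end may lead.
- plate_center (a point): Centre of the aluminium plate, 4 above its underside, plate axes.
- hold_bar (a joint): Angle (rad) of the steel hold-down bar about its upright hinge. 0 = lies over the empty compartment's midline, tip in the catch; grows to 1.5 as the tip swings to the tray's -y, over the strip. At angle a it points from the hinge along (-cos a, -sin a) in tray axes. Stays where left. 16 wide, 187 mm from hinge axis to tip; underside 23, top 33 mm above the bench.
- bar_hinge (a point): Point on the bar's upright hinge axis at half the bar's thickness, 28 above the bench (tray x 89, y 0). The hinge stands 36 high, radius 9.5.
- bar_knob (a point): Middle of the upright round black knob on the bar, to push or grip: 16 across, 28 tall (33 to 61 above the bench, this point at 47), 150 from the hinge axis.
- catch (a point): Where the bar's tip rests when closed, 28 above the bench (tray x -89, y 0): a steel C open towards the tray's -y, spanning tray x -98..-80, with its back at tray y 9..15 and a lip over the bar up to 40 above the bench.
- strip: Loose narrow aluminium strip, 140 x 34 x 8, already lying in the second compartment; leave it. Origin at the centre of its underside.
- screw_cup: Steel cup, 64 across, 45 high, standing beyond the tray; leave it. Origin at its underside centre.
- spool: Grey spool, 54 across, 40 high, standing beyond the tray; leave it. Origin at its underside centre.
- board: Green circuit board, 100 x 75, up to 16 high, lying on the bench to the left of the tray; leave it. Origin at its underside centre.
- screwdriver: Yellow-handled screwdriver, 190 long, on the right of the bench; leave it.
- brush: Wooden-handled brush, 160 long, on the right of the bench; leave it.
- tip_pot: Black pot with brass wool, 72 across, 50 high, on the right of the bench; leave it.

How it is judged:
By the outcome, as a careful person would: the job done as asked, in the order asked, and still so for the second after the job is handed in, with the robot touching nothing.
It also fails if it takes over 67 s, if anything falls off the work surface, if the arm or the gripper's body presses on something with over 40 N, if the wrist force passes 120 N, or if a joint passes its speed limit or range.

## Working session

There is one attempt and no reset: what is moved stays moved. The work goes in short steps, each a Python script; the robot and the scene stay as the last script left them, time stands still between calls to the robot, and variables do not carry over. Pictures are saved under pics/ and viewed, about 8 in all and at most 12, crops included, and the job is handed in when it is done.

```bash
mkdir -p pics; ls; python3 - <<'E'
from workcell import bot, vision
import cv2
for n in("top","side"):
    f=vision.grab_frame(n); cv2.imwrite(f"pics/{n}0.png",f["img"][:,:,::-1]); print(n,f["mtx"],f["rvec"],f["tvec"])
print(bot.get_clock(),bot.get_eef_rot(),bot.get_force())
E
```

```text
pics
top [[484.96878233   0.         320.22500636]
 [  0.         484.96878233 226.52517898]
 [  0.           0.           1.        ]] [ 2.15840868 -2.13571213  0.10256827] [ -30.49300999  577.36242332 1172.25750978]
side [[507.88993563   0.         314.91590978]
 [  0.         507.88993563 240.24528209]
 [  0.           0.           1.        ]] [ 0.32063793 -2.56104337  1.50152098] [548.61827445 143.28524939 874.92057326]
0.1 [-0.98800922  1.33663113  0.98645596] [-0.21387841 -0.37774092  0.01197997]
```

View pics/top0.png

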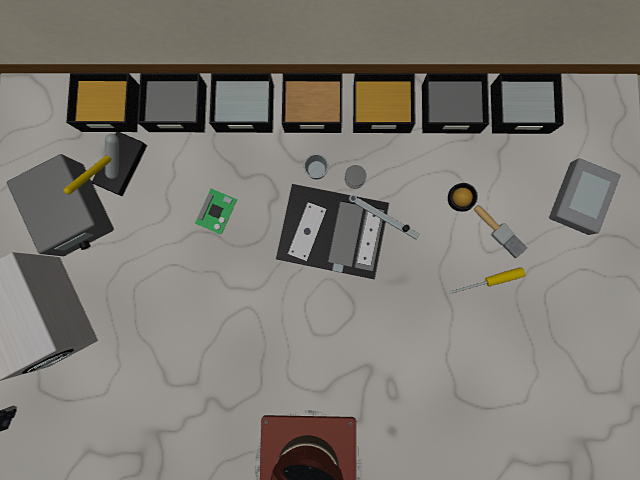

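View pics/side0.png

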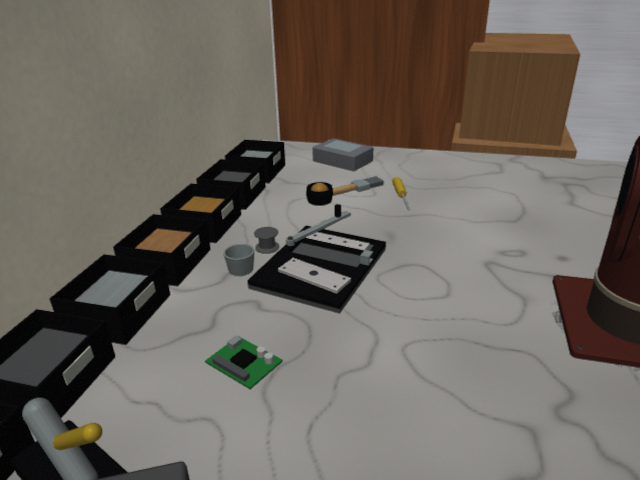

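The top view shows the tray with corners near (291,185), (389,202), (376,278) and (277,260). The hinge is at (352,198) on the far side and the catch at (338,268) on the near side. The plate is on the land around (307,231), and the bar is open with its knob at (405,228). I'll segment for sub-pixel measurements.

```bash
cat > h.py <<'E'
import numpy as np, cv2
from scipy.optimize import least_squares
from scipy.spatial.transform import Rotation as R
def ray(f,px,z):
    """world point at height z seen at pixel px"""
    M=cv2.Rodrigues(np.array(f["rvec"],float))[0]; t=np.array(f["tvec"],float).ravel()
    d=M.T@np.linalg.solve(f["mtx"],[px[0],px[1],1.]); c=-M.T@t
    return c+d*(z-c[2])/d[2]
def proj(f,P): return cv2.projectPoints(np.array(P,float).reshape(-1,1,3),np.array(f["rvec"],float),np.array(f["tvec"],float),f["mtx"],None)[0][:,0]
def down(yaw):
    """tool x down, jaw axis z at world heading yaw"""
    x=np.array([0,0,-1.]); z=np.array([np.cos(yaw),np.sin(yaw),0]); y=np.cross(z,x)
    return R.from_matrix(np.c_[x,y,z]).as_rotvec()
E
python3 - <<'E'
from h import *
from workcell import vision
f=vision.grab_frame("top"); I=f["img"].astype(int)
g=I.mean(2)
sub=np.zeros(g.shape,bool); sub[175:290,265:425]=1
# dark/tray mask: not bench
big=cv2.resize(f["img"][175:290,265:425],None,fx=5,fy=5,interpolation=cv2.INTER_CUBIC)
cv2.imwrite("pics/crop0.png",big[:,:,::-1])
s=vision.grab_frame("side"); b2=cv2.resize(s["img"][195:315,235:395],None,fx=5,fy=5,interpolation=cv2.INTER_CUBIC)
cv2.imwrite("pics/crop1.png",b2[:,:,::-1])
for n,p,z in [("c1",(291,185),20),("c2",(389,202),20),("c3",(376,278),20),("c4",(277,260),20),("hinge",(352,198),36),("knob",(405,228),61)]: print(n,ray(f,p,z).round(1))
E
```

```text
c1 [685.4  51.8  20. ]
c2 [ 643.4 -197.    20. ]
c3 [ 452.1 -163.9   20. ]
c4 [494.   83.2  20. ]
hinge [ 650. -103.   36.]
knob [ 572.7 -230.5   61. ]
```

View pics/crop0.png

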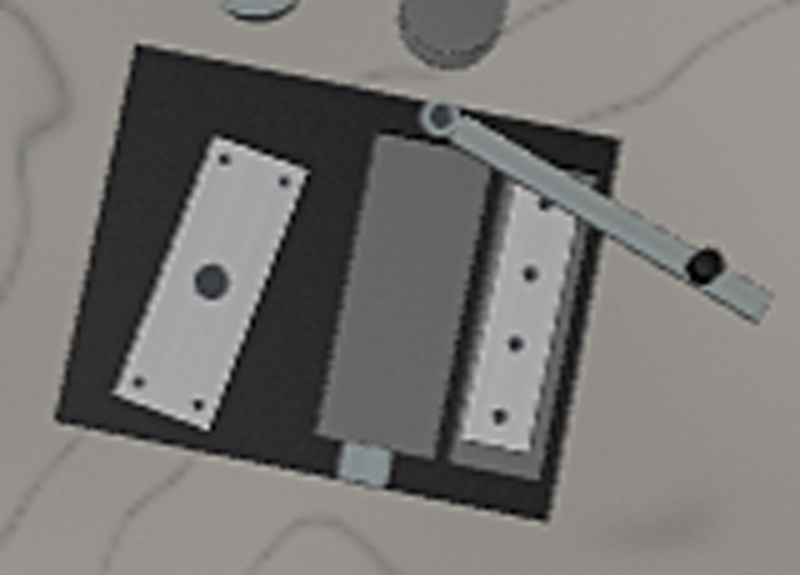

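View pics/crop1.png

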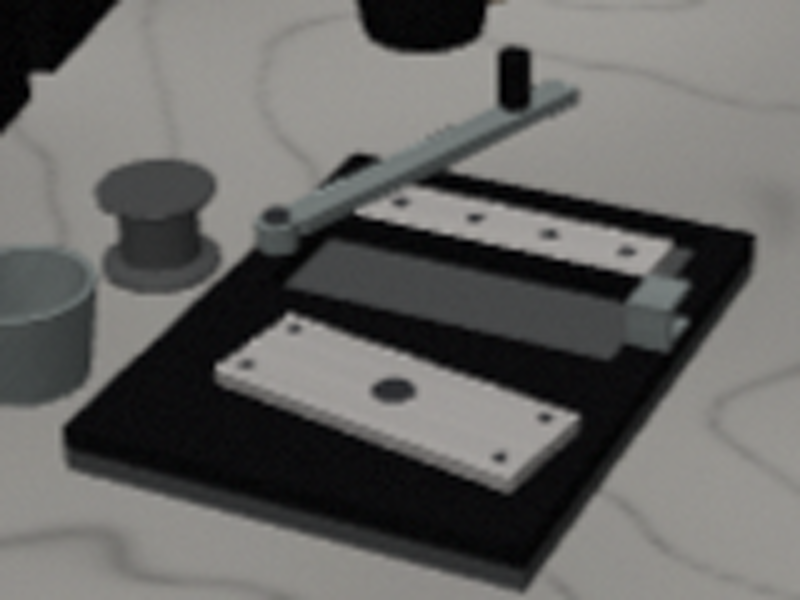

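The crops give me the edges. Next I fit the tray, plate and bar using both views.

```bash
cat > fit.py <<'E'
from h import *
from workcell import vision, bot
import json
T=vision.grab_frame("top"); S=vision.grab_frame("side")
t=lambda a:(np.array(a,float)+.5)/5-.5+[265,175]
s=lambda a:(np.array(a,float)+.5)/5-.5+[235,195]
def pose(p,L): c,q=np.cos(p[2]),np.sin(p[2]); L=np.array(L,float); return np.c_[p[0]+c*L[:,0]-q*L[:,1],p[1]+q*L[:,0]+c*L[:,1],L[:,2]]
def fit(LT,uT,LS,uS,p0):
    def r(p): return np.r_[(proj(T,pose(p,LT))-t(uT)).ravel(),(proj(S,pose(p,LS))-s(uS)).ravel()]
    q=least_squares(r,p0,loss="soft_l1"); return q.x,r(q.x)
tr,e=fit([[98,160,20],[98,-92,20],[-98,-92,20],[-98,160,20],[89,0,36],[79,30,10],[-79,30,20],[-79,-30,10]],
 [(136,45),(620,141),(548,520),(57,420),(440,117),(375,135),(318,432),(436,458)],
 [[98,160,20],[-98,-92,20],[-98,160,20],[89,0,36]],[(67,437),(752,237),(525,570),(276,215)],[562,-88,-.167])
print("tray",tr.round(3),e.round(1))
h=[70,25,28]
pl,e=fit([[70,25,28],[70,-25,28],[-70,-25,28],[-70,25,28],[0,0,28]],[(216,134),(309,170),(210,430),(115,392),(211,282)],
 [[70,25,28],[70,-25,28],[-70,-25,28],[-70,25,28],[0,0,28]],[(216,367),(292,312),(580,417),(510,482),(393,390)],[590,-20,-.3])
print("plate",pl.round(3),e.round(1))
hg=pose(tr,[[89,0,28]])[0]; k=ray(T,t((706,265)),61); d=k-hg
a=np.arctan2(-d[1],-d[0])-tr[2]; print("hinge",hg,"knob",k,"r",np.hypot(*d[:2]),"a",a, "side knob px",(proj(S,[k])-s((514,52))))
json.dump(dict(tray=list(tr),plate=list(pl),a=a),open("fit.json","w"))
E
python3 fit.py
```

```text
tray [ 5.63834e+02 -8.76310e+01 -1.86000e-01] [-0.6 -0.3  0.1 -0.7  0.2  0.  -0.8  0.1 -0.1 -0.5  0.1 -0.7 -0.6  0.5
 -0.7  0.1 -0.4 -1.8  1.  -0.6  0.6 -4.1  0.4 -0.2]
plate [ 5.67872e+02  8.98900e+00 -3.58000e-01] [-0.  -0.1 -0.1 -0.3 -0.6 -0.3 -0.3  0.1  0.1 -0.4 -0.1 -0.1  0.1  0.1
  0.4 -0.3 -0.1 -0.8  0.5  0.1]
hinge [ 651.29187977 -104.12682242   28.        ] knob [ 573.70480384 -232.45879245   61.        ] r 149.9628250043195 a 1.2134361135271958 side knob px [[0.83144063 0.49215318]]
```

```bash
sed -i 's/ \[\[98,160,20\],\[-98,-92,20\],\[-98,160,20\],\[89,0,36\]\],\[(67,437),(752,237),(525,570),(276,215)\]/ [[89,0,36]],[(276,215)]/' fit.py; python3 fit.py
cat >> h.py <<'E'
import json
F=json.load(open("fit.json")); tr=F["tray"]
def tray(x,y,z):
    c,s=np.cos(tr[2]),np.sin(tr[2]); return np.array([tr[0]+c*x-s*y,tr[1]+s*x+c*y,z])
E
python3 - <<'E'
from h import *
from workcell import bot
pl=F["plate"]; c,s=np.cos(pl[2]),np.sin(pl[2])
g=np.array([pl[0]-50*c,pl[1]-50*s])
for yaw in (pl[2]+np.pi/2,pl[2]-np.pi/2):
    for z in (80,22): print(yaw,np.round(bot.ik([*g,z],down(yaw)),2))
for yaw in (tr[2]+np.pi/2,tr[2]-np.pi/2): print(tray(-54,0,22),np.round(bot.ik(tray(-54,0,22),down(yaw)),2))
for a in (1.2,0): 
  p=tray(89-150*np.cos(a),-150*np.sin(a),42)
  for yaw in (tr[2]+a+np.pi/2,tr[2]+a-np.pi/2): print(a,p,bot.ik(p,down(yaw)))
E
```

```text
tray [ 5.63625e+02 -8.82900e+01 -1.86000e-01] [-0.4 -0.2  0.3 -0.6  0.5  0.1 -0.5  0.2  0.1 -0.4  0.4 -0.6 -0.3  0.6
 -0.4  0.2  0.6 -0.3]
plate [ 5.67872e+02  8.98900e+00 -3.58000e-01] [-0.  -0.1 -0.1 -0.3 -0.6 -0.3 -0.3  0.1  0.1 -0.4 -0.1 -0.1  0.1  0.1
  0.4 -0.3 -0.1 -0.8  0.5  0.1]
hinge [ 651.09279905 -104.73175254   28.        ] knob [ 573.70480384 -232.45879245   61.        ] r 149.34221950291507 a 1.2118677306279253 side knob px [[0.83144063 0.49215318]]
1.2130256779890438 [-0.78  0.25  0.73  1.98 -0.2   0.98  1.26]
1.2130256779890438 [-0.75  0.36  0.71  2.02 -0.3   0.87  1.34]
-1.9285669756007493 [-1.14  0.46  1.23  1.99 -0.5   1.05 -1.61]
-1.9285669756007493 [-1.1   0.62  1.22  2.03 -0.7   1.   -1.45]
[510.55420013 -78.31391364  22.        ] [-0.65  0.38  0.84  2.04 -0.37  0.88  1.78]
[510.55420013 -78.31391364  22.        ] [-0.69  0.4   0.9   2.04 -0.4   0.89 -1.33]
1.2 [ 571.84694987 -232.08989083   42.        ] [ 1.11613393  0.71301106 -1.09802701  1.70259313  0.68647807  1.16508517
  2.41209127]
1.2 [ 571.84694987 -232.08989083   42.        ] [-0.27148665  0.53383171  0.75794669  1.77432461 -0.42718445  1.00520298
  0.09492562]
0 [503.67468829 -77.02073271  42.        ] [-0.67943105  0.32544634  0.85883559  2.03948516 -0.31181791  0.90921376
  1.73313227]
0 [503.67468829 -77.02073271  42.        ] [-0.69835922  0.33291366  0.88291891  2.04012932 -0.32510696  0.9115686
 -1.39628669]
```

```bash
cat >> h.py <<'E'
def touch(bot,x,y,z,zmin,rot,step=1.,thr=3.):
    """lower in steps until upward force on tool grows by thr; returns z"""
    f0=bot.get_force()[2]
    while z>zmin:
        z-=step; bot.servo_line([x,y,z],rot,speed=25); df=bot.get_force()[2]-f0
        if abs(df)>thr: break
    print("touch",round(z,2),round(df,2),bot.get_tool_pos()[2]); return z
E
python3 - <<'E'
from h import *
from workcell import bot
pl=F["plate"]; c,s=np.cos(pl[2]),np.sin(pl[2])
g=np.array([pl[0]-52*c,pl[1]-52*s]); r=down(pl[2]+np.pi/2)
bot.goto([*g,110],r); bot.command_gripper(0.72,60); bot.servo_line([*g,36],r,speed=120)
print(bot.get_grip_width(),bot.get_force())
z=touch(bot,*g,28,10,r)
print(bot.get_force(),bot.get_clock())
from workcell import vision
f=vision.grab_frame("side"); cv2.imwrite("pics/s2.png",cv2.resize(f["img"][175:325,215:415],None,fx=4,fy=4,interpolation=cv2.INTER_CUBIC)[:,:,::-1])
E
```

```text
0.7214640495619473 [-0.04839622  0.45796131 -0.11418321]
touch 14.0 11.57 14.657104472238675
[-3.82524054  0.60139925 11.46046473] 7.7417
```

View pics/s2.png

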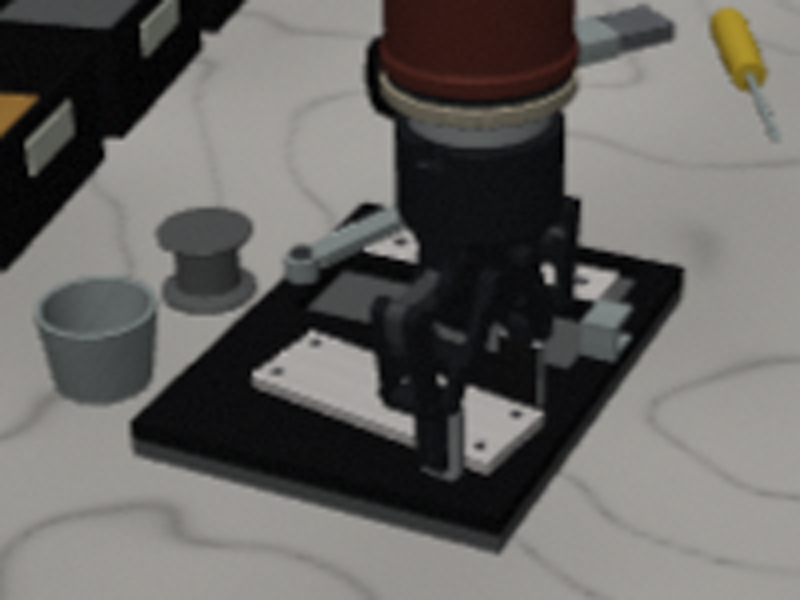

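The fingers straddle the plate near its near end at about (440,440), with the tips on the land. That calibrates the tip height: TCP about 14.8 puts the tips at z 20. Next I'll grip only the upper part of the plate and carry it to the pocket.

```bash
cat >> h.py <<'E'
def tilted(yaw,t):
    """down(yaw), then pitched about tray y so that the tray +x end goes down by t"""
    ax=np.array([-np.sin(tr[2]),np.cos(tr[2]),0])
    return (R.from_rotvec(ax*t)*R.from_rotvec(down(yaw))).as_rotvec()
E
python3 - <<'E'
from h import *
from workcell import bot,vision
pl=F["plate"]; c,s=np.cos(pl[2]),np.sin(pl[2])
g=np.array([pl[0]-52*c,pl[1]-52*s]); r=down(pl[2]+np.pi/2)
bot.servo_line([*g,21.5],r,speed=40)
print(bot.command_gripper(0.5,60),bot.get_grip_width()) 
bot.command_gripper(0.0,60); print(bot.get_grip_width(),bot.get_force())
bot.servo_line([*g,52],r,speed=50); print(bot.get_grip_width(),bot.get_force())
r2=tilted(tr[2]+np.pi/2,0.04)
bot.servo_line(tray(-57,0,52),r2,speed=70); print(bot.get_tool_pos(),bot.get_clock())
T=vision.grab_frame("top");S=vision.grab_frame("side")
A=cv2.resize(T["img"][175:290,265:425],(640,460),interpolation=cv2.INTER_CUBIC)[:300]
B=cv2.resize(S["img"][195:315,235:395],(400,300),interpolation=cv2.INTER_CUBIC)
A=cv2.resize(T["img"][175:290,265:425],(400,288),interpolation=cv2.INTER_CUBIC); A=np.pad(A,((0,12),(0,0),(0,0)))
cv2.imwrite("pics/c3.png",cv2.resize(np.hstack([A,B]),(800,300))[:,:,::-1])
E
```

```text
False 0.5547039890647286
0.5559264161346856 [-3.43912773  0.07007496 10.60219382]
0.5533375816189823 [ 0.2905139   0.03209269 -3.08238837]
[507.65283938 -77.29704931  51.97057477] 11.0583
```

View pics/c3.png

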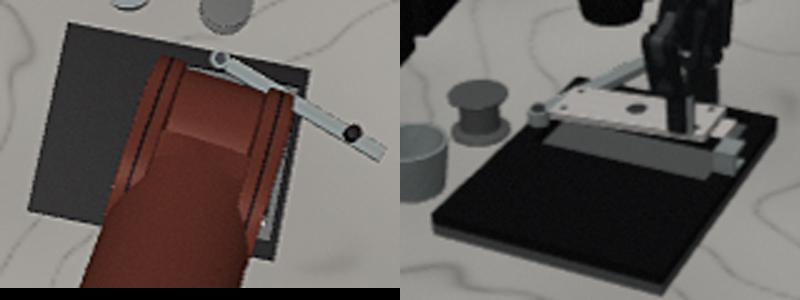

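The plate is gripped and level over the pocket. I can't tell how far the tips reach below the plate, so I'll check from closer.

```bash
python3 - <<'E'
from h import *
from workcell import bot,vision
bot.pause(0.3); print(bot.get_force(),bot.get_tool_pos())
S=vision.grab_frame("side")
print(proj(S,[tray(-57,25,z) for z in (45,55)]),proj(S,[tray(-57,36,z) for z in (45,55)]))
cv2.imwrite("pics/s4.png",cv2.resize(S["img"][215:265,285:385],(800,400),interpolation=cv2.INTER_CUBIC)[:,:,::-1])
E
```

```text
[-0.84153616 -0.54223281 -2.01858688] [507.62681916 -77.6820221   52.02158371]
[[348.27599583 252.60940924]
 [348.30758876 248.29943776]] [[346.15982723 255.18053405]
 [346.18149641 250.84615175]]
```

View pics/s4.png

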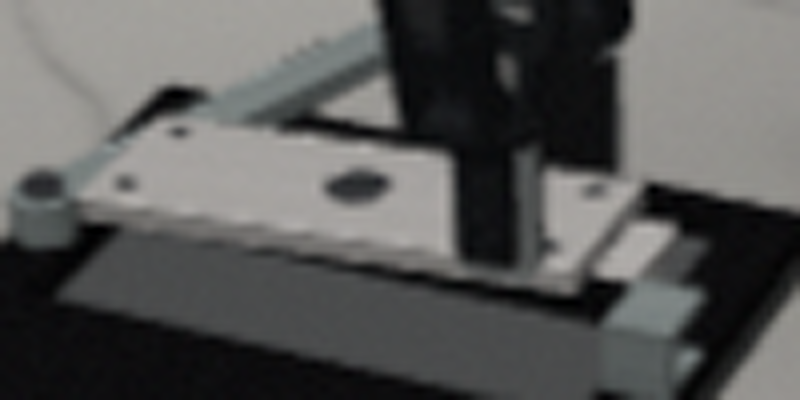

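The plate's bottom edge shows below the fingertip, with the tip ending at about (490,268) and the edge at about (490,276). So the tips sit about 5 mm above the underside, as planned. Next I lower it far end first.

```bash
sed -i 's/speed=25); df/speed=25); bot.pause(.15); df/' h.py; python3 - <<'E'
from h import *
from workcell import bot,vision
r2=tilted(tr[2]+np.pi/2,0.05); p=tray(-57,0,0)[:2]
bot.servo_line([*p,25],r2,speed=40); bot.pause(.3); print(bot.get_force())
z=touch(bot,*p,21,16.2,r2,step=.6,thr=3)
print(bot.get_force(),bot.get_grip_width(),bot.get_clock())
S=vision.grab_frame("side")
cv2.imwrite("pics/s5.png",cv2.resize(S["img"][215:275,275:395],(800,400),interpolation=cv2.INTER_CUBIC)[:,:,::-1])
E
```

```text
[ 0.91013456 -0.65464708 -1.48331958]
touch 17.4 6.64 17.663139454398355
[-1.90261477  0.42608734  5.15535672] 0.5519063322453885 15.1167
```

View pics/s5.png

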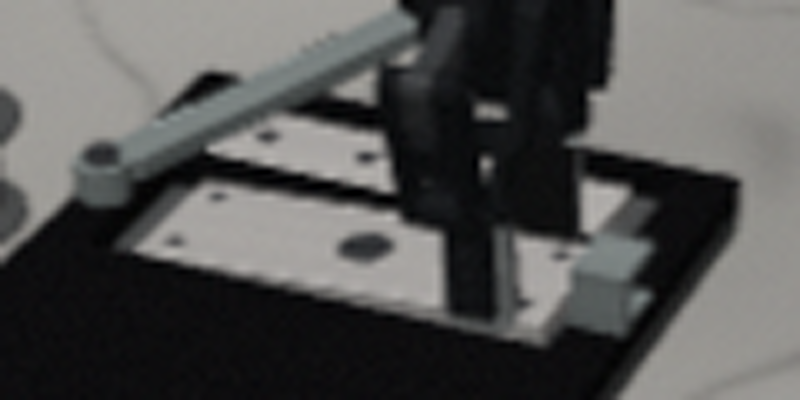

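The plate is inside the pocket outline. Its far end is down and the near end, at about (545,340), sits a few mm high, with the tips at the land. I'll release it and check.

```bash
python3 - <<'E'
from h import *
from workcell import bot,vision
for o in (.57,.60,.66,.75): bot.command_gripper(o,20)
r2=tilted(tr[2]+np.pi/2,0.05); p=tray(-57,0,0)[:2]
bot.servo_line([*p,40],r2,speed=60); bot.servo_line([*p,120],r2,speed=150)
rb=down(tr[2]+F["a"]-np.pi/2)
k=tray(89-150*np.cos(F["a"]),-150*np.sin(F["a"]),115)
bot.goto(k,rb); print(bot.get_clock(),bot.get_tool_pos())
T=vision.grab_frame("top");S=vision.grab_frame("side")
A=cv2.resize(T["img"][175:290,265:425],(400,288),interpolation=cv2.INTER_CUBIC); A=np.pad(A,((0,12),(0,0),(0,0)))
B=cv2.resize(S["img"][215:275,275:355],(400,300),interpolation=cv2.INTER_CUBIC)
cv2.imwrite("pics/c6.png",np.hstack([A,B])[:,:,::-1])
E
```

```text
18.55 [ 573.0310963  -232.55949217  114.33750823]
```

View pics/c6.png

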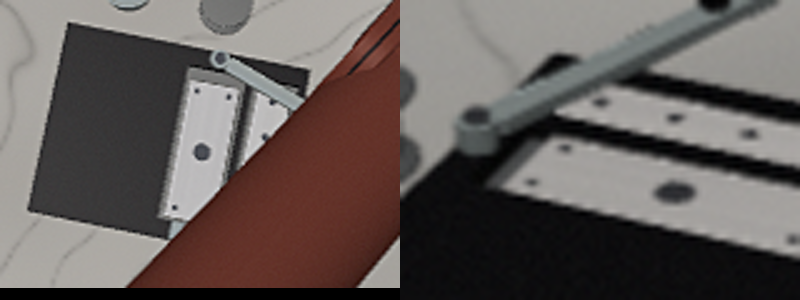

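The plate lies in the compartment. Next I grip the knob and swing the bar along its arc.

```bash
python3 - <<'E'
from h import *
from workcell import bot,vision
P=lambda a,z=43:tray(89-150*np.cos(a),-150*np.sin(a),z)
O=lambda a:down(tr[2]+a-np.pi/2)
a=F["a"]; bot.command_gripper(.5,30)
bot.servo_line(P(a),O(a),speed=90); bot.command_gripper(0,30); print(bot.get_grip_width(),bot.get_force())
for b in np.linspace(a,0.04,13)[1:]:
    bot.servo_line(P(b),O(b),speed=60); f=bot.get_force()
    if np.linalg.norm(f)>30: print("stop",b,f); break
t=np.array([-np.sin(tr[2]),np.cos(tr[2]),0])
print(b,f,bot.get_clock())
if b<.05:
  for b in (.03,.02,.01,0,-.005,-.01,-.015,-.02):
    bot.servo_line(P(b),O(b),speed=20); bot.pause(.15); f=bot.get_force(); print(b,round(float(t@f),1),np.round(f,1))
    if -(t@f)>14: break
print(bot.get_tool_pos(),P(0),bot.get_clock())
E
```

```text
0.17222436311524658 [-0.50158275 -0.28380686  4.40190197]
0.04 [-3.94061007  0.47577165 10.73297434] 24.9917
0.03 0.5 [-3.2  1.2 10.8]
0.02 -0.4 [-3.4  0.2  9.1]
0.01 0.6 [-4.2  1.4 10.5]
0 -0.2 [-4.5  0.7 10.5]
-0.005 0.1 [-3.9  0.8  9.6]
-0.01 -1.7 [-3.8 -1.1  9.9]
-0.015 -4.4 [-4.3 -3.6  8.7]
-0.02 -6.4 [-4.2 -5.7  8.4]
[503.62148413 -76.14424626  43.4782007 ] [503.67468829 -77.02073271  43.        ] 28.1917
```

```bash
python3 - <<'E'
from h import *
from workcell import bot,vision
P=lambda a,z=43:tray(89-150*np.cos(a),-150*np.sin(a),z)
O=lambda a:down(tr[2]+a-np.pi/2)
t=np.array([-np.sin(tr[2]),np.cos(tr[2]),0])
for b in (-.025,-.03,-.035,-.04):
    bot.servo_line(P(b),O(b),speed=20); bot.pause(.15); f=bot.get_force(); print(b,round(float(t@f),1),bot.get_tool_pos())
    if -(t@f)>14: break
bot.servo_line(P(-.015),O(-.015),speed=20)
bot.command_gripper(.22,20);bot.command_gripper(.45,20); q=bot.get_tool_pos()
bot.servo_line([q[0],q[1],150],speed=100); print(bot.get_force())
bot.goto([430,330,300],O(0)); print(bot.get_clock())
T=vision.grab_frame("top");S=vision.grab_frame("side")
A=cv2.resize(T["img"][175:290,265:425],(800,575),interpolation=cv2.INTER_CUBIC); B=cv2.resize(S["img"][195:315,235:395],(800,600),interpolation=cv2.INTER_CUBIC)
cv2.imwrite("pics/t7.png",A[:,:,::-1]); cv2.imwrite("pics/s7.png",B[:,:,::-1])
E
```

```text
-0.025 -9.3 [503.64314006 -76.08700489  43.50225152]
-0.03 -11.1 [503.64868831 -76.04064629  43.51183897]
-0.035 -13.7 [503.65926927 -76.01179759  43.53253511]
-0.04 -16.4 [503.67837719 -75.93623218  43.54612097]
[-0.19590336  0.88832726  0.35777917]
33.5
```

View pics/t7.png

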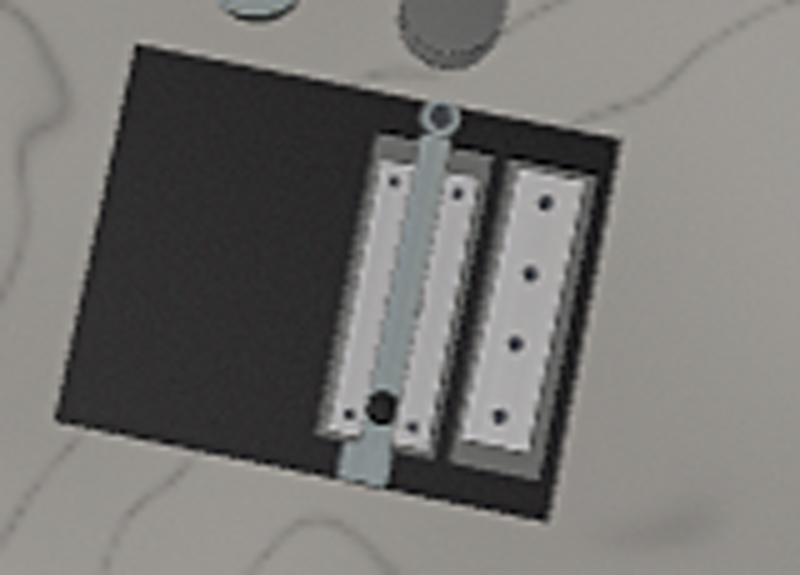

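View pics/s7.png

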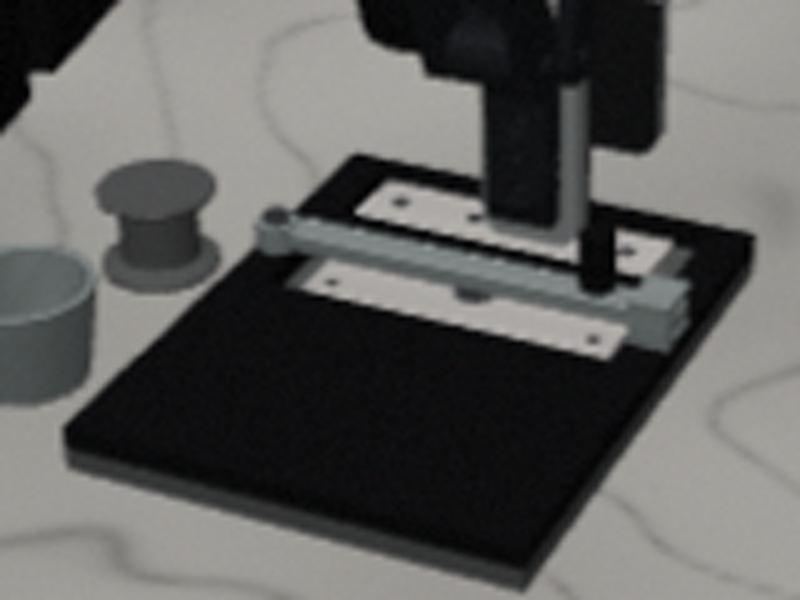

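Top view: the bar runs along the compartment's midline, with the knob at (381,407) and the tip under the catch at (365,462). The plate lies inside the compartment and the strip hasn't moved. I'll do a last numeric check, then hand in.

```bash
python3 - <<'E'
from h import *
from workcell import bot,vision,job
T=vision.grab_frame("top"); t=lambda a:(np.array(a,float)+.5)/5-.5+[265,175]
k=ray(T,t((381,407)),61); d=k[:2]-tray(89,0,0)[:2]
a=np.arctan2(-d[1],-d[0])-tr[2]; print("a",a,"r",np.hypot(*d))
m=[ray(T,t(p),18)[:2] for p in((394,181),(458,193),(349,414),(412,427))]
c,s=np.cos(tr[2]),np.sin(tr[2]); print("plate hole marks, tray",[(np.array([[c,s],[-s,c]])@(q-tr[:2])).round(1) for q in m])
if abs(a)<.03: bot.pause(.5); print(bot.get_clock()); job.sign_off()
E
```

```text
a -0.00867398404863734 r 150.68396566289945
plate hole marks, tray [array([54.5, 16.5]), array([ 54.7, -16.3]), array([-65.5,  16.1]), array([-65.8, -16. ])]
34.15
the job is handed in; nothing more can be done
```

The plate is lying in the empty compartment, the hold-down bar is closed over it, and the job is handed in at 34 s of the 67 s allowed.

- **Plate:** I gripped it by its upper edges near one end and set it in far end first. The far end was down on or just above the floor before I let go, so the near end settled only the last few millimetres. The four hole marks, read at the height of a flat plate, form a square-on 120 × 33 mm pattern. They put the plate centre about 5.5 mm off in tray x and within 0.2 mm in y, so it lies flat inside the walls.
- **Bar:** I swung it by the knob until it stopped, and it barely moved when pushed further with up to about 16 N. The camera then gave an angle of -0.009 rad, which is zero within calibration error, with the tip in the catch. I let go and moved the arm clear.
- **Other items:** the strip, cup and spool looked unmoved in the last pictures. Those crops did not show the board, screwdriver, brush and pot, but the arm was not worked near them.
- **Disagreement:** the wrist force read about 10 N upward while the plate and the knob were gripped, which I did not explain. It went back to about zero after release and stayed well below the limits.

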